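# Set a blood tube at its settling angle on the tilt gauge

### The job

For an inclined settling test, take the purple-capped blood tube out of the rack, stand it upright in the round well of the tilt gauge and let go of it. Then take the gauge by its blue grip and rock it to the right on the stud, without lifting it off, until the swinging pointer has come to rest on the red mark. Finish while still holding it there, its notch resting on the stud; leave the other tubes, the timer, the dish and the vial alone.

Things in the scene. Friction and masses are not known exactly. Their poses are not given: they have to be found in the camera images.
- purple_tube: Blood tube with a purple cap, 14 g, standing in one of the rack's slots (the red-, yellow- and purple-capped tubes swap slots). 90 mm tall; body 13 mm across, cap 16 mm across over the top 16 mm. Origin: centre of its foot, z up along the tube. Standing in the rack its foot is 3 mm above the worktop.
- rack: Fixed blue tube rack, 59 x 134 x 62 mm tall (x, y, z); origin at the centre of its underside. The tubes stand about 31 mm out of its top, 49 mm or more apart along its y; there is an empty row beside each tube in rack x.
- red_tube: Red-capped blood tube in the rack, same size and origin; a bystander.
- yellow_tube: Yellow-capped blood tube in the rack, same size and origin; a bystander.
- gauge: Tilt gauge, loose, about 0.3 kg, level on the stud block. Origin: middle of the notch under its base, resting on the stud; z up, dial faces -x, y left. Base 58 x 135 x 10 mm, y = -55 to +80; white dial plate 64 mm wide, 6 thick, up to z = 104 mm. Rock it about its own x, right side (-y) down; heavier on the left, it falls back to level if let go; a few N at the grip tip it. Notch play in y: 3 mm.
- gauge_grip (a point): Point in the gauge's blue grip, 128 mm straight above the gauge's origin. The grip is an upright block 16 mm wide (gauge y), 26 mm deep (gauge x), 98 to 142 mm above the origin; nothing stands above it. Loaded, the tube's top is 103 mm above the gauge's origin.
- well_floor (a point): Centre of the inner floor of the gauge's tube well, a blue round cup 62 mm to the left (+y) of the gauge's middle; 13 mm above the gauge's origin, so a tube in it stands with its foot here. The well is 20 mm wide inside, 39 mm deep from rim to floor, its rim flared to 28 mm over the top 8 mm.
- stud_block: Fixed grey block, 90 x 160 mm, axes as the gauge's at the start; origin at the centre of its underside. Carries the steel stud with a round crest (radius 6 mm, along x, top 40 mm up), a left ledge of the same height on which the gauge's left half lies at the start, and a low right stop met only at about 0.5 rad.
- stud_crest (a point): Top of the stud's crest, in its middle: the point about which the gauge rocks; 40 mm above the worktop.
- pointer_tip (a point): Tip of the gauge's black pointer, which hangs like a pendulum from a pin in front of the dial, 52 mm below the pin; it always comes to hang plumb within about 1 s. It cannot be touched.
- mark_center (a point): Centre of the red mark on the dial, 7 mm wide, at the pointer tip's radius (52 mm from the pin, 90 mm above the gauge's origin). It does not move on the dial during the job.
- pointer (a joint): Angle of the pointer on the dial, rad; 0 when the gauge is level, and equal to the gauge's tilt to the right (right side down positive) when at rest.
- mark (a joint): Angle of the red mark on the dial, rad, same sense as the pointer; 0.15 to 0.32, fixed during the job. The pointer is on the mark when both angles are equal.
- timer: White timer, 66 x 62 x 18 mm, loose bystander; origin at the centre of its underside.
- dish: Flat culture dish, 63 mm across, 15 mm high, loose bystander; origin at the centre of its underside.
- vial: Small vial with a red cap, 20 mm across, 54 mm tall, loose bystander; origin at the centre of its foot.
Things that resemble listed ones, but are neither listed nor needed, are in the scene too. What is shaped like the stud_block but yellow is not meant.

How it is judged:
By the outcome, as a careful person would: the job done as asked, in the order asked, and still so for the second after the job is handed in, while the arm keeps its last pose, push and grip.
It also fails if it takes over 54 s, if anything falls off the work surface, if the arm or the gripper's body presses on something with over 40 N, if the wrist force passes 120 N, or if a joint passes its speed limit or range.

### The arm

A 6-joint arm with a two-finger parallel gripper is mounted at the origin on a cart in front of the work surface, level with it; the furniture and walls round the work are solid. World frame = base frame: x ahead of the robot, y to its left, z up, the work surface at z = 0. Lengths are in mm, angles in rad, forces in N, time in s.
With the tool pointing down it reaches from about 400 to 925 mm from the base axis. Payload 12.5 kg.
Tool frame: the origin (TCP) lies at the very end of the fingers, on their centre line; the grasp point (between the pads) lies 19 mm behind it (manip.grip_depth is the distance from the TCP to the grasp point, in mm); z points along the fingers, y is the line along which they close (so a half turn about z gives the same grasp; the last joint's range is limited). The gripper opens to 95 mm and grips with 3 to 60 N. Pads are 20 mm wide; open, the fingers measure 119 mm over their backs; the gripper's body (75 mm by 180 mm) begins 59 mm behind the grasp point.
Start: joints at [-1.386, 0.491, 1.559, -0, 1.092, -0.106], TCP at [179.222, -598.771, 214.661] pointing down, gripper open.
Joint ranges: [-3.1, 3.1], [-0.84, 2.19], [0.05, 2.79], [-1.13, 4.28], [0.06, 2.93], [-2.69, 2.69]. Speed limits (rad/s): [2.22, 2.22, 2.79, 3.14, 3.14, 3.14].

### API

Orientations are given as a rotation vector (axis times angle).
In Python, from plant import manip gives the robot as it stands.
- The arm moves only by the shell command python3 -m creep 'ROWS' [FORCE]. ROWS is text: rows parted by semicolons, each of 5 numbers parted by spaces: the shift along the tool's x, y, z in units of 40 mm (1.0 is 40 mm), then the turn about the tool's z in units of 8 degrees (1.0 is 8 degrees), then the finger opening in mm, from 0 to 95.1. In form: dx dy dz turn claw; .... A call has 1 to 10 rows; each row shifts and turns the commanded pose from where the row before left it, along the tool's axes as they then stand; what a row does not reach is not made up. A row lasts 1/8 s, in which the tool goes at most 62.5 mm and 10.7 degrees, less where a joint would pass 70% of its speed; a pose out of reach is approached as far as the arm can. A call is refused whole if a number of a shift passes 1 or a number of a turn 1, either way. A call with a gripper value outside its range is refused whole. The fingers move at their own pace and stop on an object; FORCE is the grip in N (left out, the last holds). Time passes only in rows, so rows that do not move let the fingers close. It gives the time, the measured TCP pose, the force, the opening and the grip force at its end, in the units of the state.
- manip.state(): the state, without advancing time (a new reading comes with each control period).
- manip.get_image(name): name is "side" or "top"; returns a dict with "image" (384x512x3 uint8, red, green, blue), "fx", "fy", "cx", "cy" (pixels), "dist_coeffs" ([k1, k2, p1, p2, k3] as OpenCV has them; the pictures are not rectified), "R" (3x3) and "t" (3): a world point X has camera coordinates R X + t. Camera axes: x right, y down, z forward; pixel columns grow to the right and rows downward; lengths in mm; the calibration is good to about 2 mm. A picture is of the moment at which its call begins. There is no depth.
- manip.finish_job(): hands the job in; it is judged then, once.
The state is a dict: "clock": time; "q": joint angles; "dq": joint speeds; "joint_efforts": joint torques, N m; "position": TCP position; "tcp_rot": TCP orientation; "contact_force": force on the tool from outside, world axes, zero at the start; "moment": the same for the moment, N m; "opening": finger opening in mm; "finger_force": force on a finger pad.
Only numpy, scipy, OpenCV 4.12 (cv2) and the standard library are available. Lean on these libraries where they do the work, as an engineer would, in place of code of your own. Each camera call takes 0.05 s, during which the arm holds its last target. There are 200 camera calls.

## Working session

There is one attempt and no reset: what is moved stays moved. The work goes in short steps, Python scripts to look and compute and a shell command to move; the robot and the scene stay as the last step left them, time stands still between calls to the robot, and variables do not carry over. Pictures are saved under pics/ and viewed, at most 10 in all, crops included, and the job is handed in when it is done.

```bash
mkdir -p pics
cat > h.py <<'E'
import numpy as np, cv2
from plant import manip
def shot(name,fn=None):
    d=manip.get_image(name)
    if fn: cv2.imwrite('pics/'+fn,d['image'][:,:,::-1])
    return d
def ray(d,u,v):
    K=np.array([[d['fx'],0,d['cx']],[0,d['fy'],d['cy']],[0,0,1.]])
    p=cv2.undistortPoints(np.array([[[u,v]]],float),K,np.array(d['dist_coeffs'],float))[0,0]
    R=np.array(d['R']);t=np.array(d['t'])
    return -R.T@t, R.T@np.array([p[0],p[1],1.])
def onz(d,u,v,z):
    c,r=ray(d,u,v); return c+r*(z-c[2])/r[2]
def cross(d1,p1,d2,p2):
    c1,r1=ray(d1,*p1);c2,r2=ray(d2,*p2)
    s=np.linalg.lstsq(np.stack([r1,-r2],1),c2-c1,rcond=None)[0]
    a=c1+s[0]*r1;b=c2+s[1]*r2
    return (a+b)/2,np.linalg.norm(a-b)
def proj(d,X):
    K=np.array([[d['fx'],0,d['cx']],[0,d['fy'],d['cy']],[0,0,1.]])
    return cv2.projectPoints(np.array(X,float).reshape(-1,1,3),cv2.Rodrigues(np.array(d['R'],float))[0],np.array(d['t'],float),K,np.array(d['dist_coeffs'],float))[0][:,0]
E
python3 - <<'E'
from h import *
a=shot('side','s0.png');b=shot('top','t0.png')
for d in(a,b): print(ray(d,256,192),d['fx'])
print(manip.state())
E
```

```text
(array([ 163.81581752, 1087.72214759, 1003.08699786]), array([ 0.26782327, -0.74236263, -0.61419967])) 428.334787408674
(array([ 364.73435143,   42.76472704, 1203.13408867]), array([ 0.15559591,  0.00160632, -0.98782677])) 353.98025495472774
{'clock': 0.1, 'q': array([-1.38559922e+00,  4.91460674e-01,  1.55937927e+00,  1.00219784e-05,
        1.09172579e+00, -1.05600307e-01]), 'dq': array([ 0.00078867,  0.00074018, -0.00279699, -0.00025375, -0.00058649,
       -0.00107949]), 'joint_efforts': array([ 2.50363060e-03, -6.13624549e+01, -2.58605897e+01,  6.94141374e-02,
        4.70198644e-02, -5.06965682e-05]), 'position': array([ 179.18127849, -598.53750128,  214.14735982]), 'tcp_rot': array([-3.10748191e+00, -4.55027633e-01,  4.68457150e-05]), 'contact_force': array([0.6319512 , 0.18458331, 0.21398249]), 'moment': array([0.02854673, 0.01006041, 0.02308085]), 'finger_force': 0.0, 'opening': 94.76039151764945}
```

View pics/s0.png

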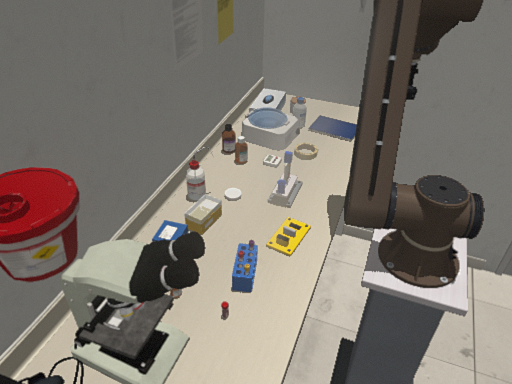

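View pics/t0.png

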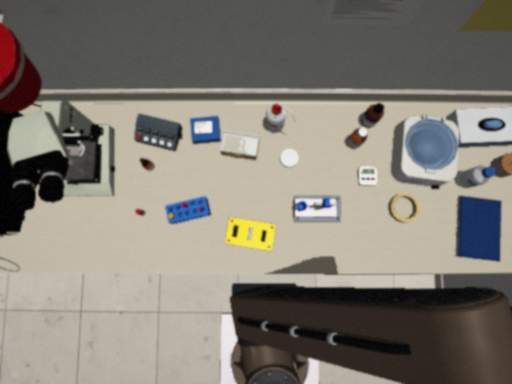

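The top view shows the rack near (188,210), the gauge on its grey block near (317,208), and the yellow decoy block at (250,234). The side view has the rack at (245,267) and the gauge at (286,185). I'll enlarge both areas.

Run:
```python
from h import *
a=cv2.imread('pics/s0.png');b=cv2.imread('pics/t0.png')
def c(i,x,y,w,h,W,H): return cv2.resize(i[y:y+h,x:x+w],(W,H),interpolation=cv2.INTER_CUBIC)
top=np.hstack([c(b,160,190,56,42,400,300),c(b,287,185,56,42,400,300)])
bot=np.hstack([c(a,215,235,56,60,280,300),c(a,260,145,52,60,260,300),c(a,210,295,52,60,260,300)])
cv2.imwrite('pics/c1.png',np.vstack([top,bot]))
```

```text
(no output)
```

View pics/c1.png

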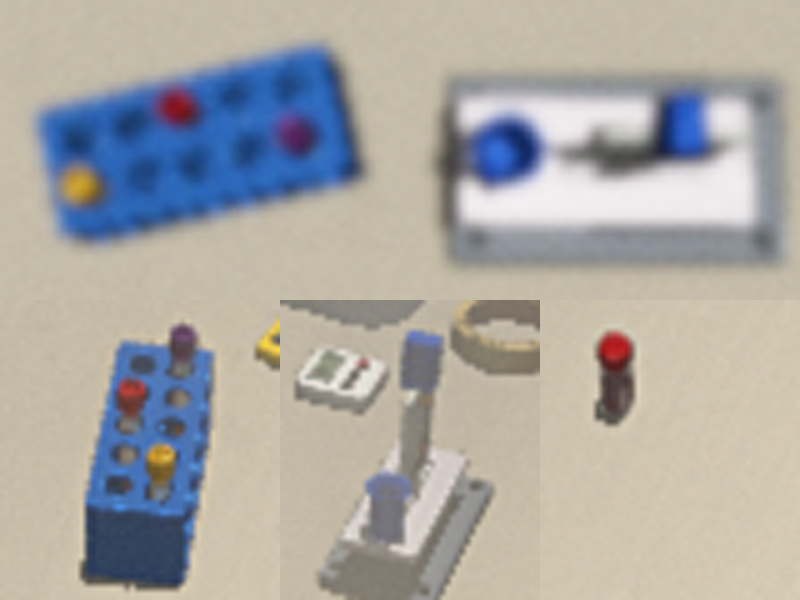

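The caps are told apart by colour. In the top view yellow is at (171,216), red at (185,205) and purple at (201,209); in the side view purple is at (251,243). The red thing at (140,212) is the vial. Purple is the one in the end slot nearest the gauge, unmistakable in the crop. The blue grip and well are on the grey block, so that is the gauge meant. Next I'll measure.

```bash
cat >> h.py <<'E'
def avg(name,n=4):
    ds=[manip.get_image(name) for _ in range(n)]
    d=dict(ds[0]); d['f']=np.mean([x['image'].astype(float) for x in ds],0); d['image']=d['f'].astype(np.uint8); return d
def cent(m,box,w=None):
    x0,y0,x1,y1=box; s=np.zeros(m.shape,np.uint8); s[y0:y1,x0:x1]=m[y0:y1,x0:x1]
    n,l,st,ce=cv2.connectedComponentsWithStats(s,connectivity=8)
    return [(ce[i].round(2),st[i].tolist()) for i in range(1,n) if st[i,4]>2]
def masks(d):
    h=cv2.cvtColor(d['image'],cv2.COLOR_RGB2HSV).astype(int);H,S,V=h[...,0],h[...,1],h[...,2]
    return dict(purple=(H>130)&(H<172)&(S>60)&(V>40),blue=(H>105)&(H<130)&(S>90),white=(S<25)&(V>190))
E
python3 - <<'E'
from h import *
import pickle
a=avg('side');b=avg('top'); pickle.dump((a,b),open('ab.pkl','wb'))
A=masks(a);B=masks(b)
print('pur',cent(A['purple'],(215,230,275,300)),cent(B['purple'],(160,190,216,232)))
print('blue',cent(A['blue'],(262,145,312,205)),cent(B['blue'],(287,185,343,227)))
print('rack',cent(B['blue'],(160,190,216,232)))
m=B['white'];s=np.zeros(m.shape,np.uint8);s[185:227,287:345]=m[185:227,287:345]
p=np.argwhere(s)[:,::-1].astype(np.float32); print('white',cv2.minAreaRect(p))
np.set_printoptions(linewidth=250)
print('side dial R-G around'); f=a['f']; 
for y in range(160,200): print(y,' '.join('%3d/%3d/%3d'%tuple(f[y,x]) for x in range(280,300)))
E
```

```text
pur [(array([251.4, 241.8]), [250, 241, 4, 3, 10])] [(array([184.06, 204.28]), [182, 202, 6, 6, 18]), (array([200.82, 208.45]), [199, 207, 4, 4, 11])]
blue [(array([288.4, 152.3]), [286, 151, 6, 3, 10])] [(array([326.15, 202.38]), [323, 198, 7, 9, 52]), (array([301.23, 205.65]), [297, 202, 10, 9, 69])]
rack [(array([188.17, 209.8 ]), [166, 197, 44, 26, 719])]
white ((315.5, 207.0), (18.0, 41.0), 90.0)
side dial R-G around
160 150/140/133 145/137/128 193/183/165 189/180/163 117/118/123 107/106/112 109/108/112 110/108/108 110/108/112 110/107/112 108/107/110 127/124/123 191/180/163 194/184/166 193/183/165 191/181/164 190/181/163 190/180/163 190/181/164 192/183/166
161 134/126/118 172/163/148 195/185/167 188/180/163 118/118/126 106/107/119 108/107/117 110/110/119 111/110/119 109/107/112 108/107/112 131/131/130 194/184/167 193/184/166 191/181/164 189/181/162 190/181/163 191/181/164 190/181/164 192/182/164
162 140/134/123 188/180/162 194/186/167 188/179/162 136/134/134 119/120/127 121/121/126 124/123/123 111/111/121 107/108/119 116/115/123 164/160/151 194/184/166 192/183/164 191/181/164 19
[... 8385 characters left out ...]
/125/114 133/128/117 137/130/120 139/132/122 145/137/128 129/124/112 121/117/106 127/123/115 154/152/148 154/152/149 151/151/147 151/151/148 132/132/130 131/125/112 199/188/167 201/190/169 198/187/169 199/188/168
198 128/123/113 130/125/114 128/123/112 130/124/114 127/122/113 130/124/113 128/122/111 124/119/109 125/120/112 151/149/144 154/153/150 152/152/148 151/150/147 143/143/141 127/123/116 193/182/160 203/191/170 199/189/168 198/188/167 198/188/167
199 130/124/113 129/123/113 128/123/112 127/123/112 131/124/114 129/125/114 127/120/109 124/118/107 129/124/116 154/153/149 154/152/149 152/151/147 151/149/147 133/132/129 130/125/112 198/190/166 202/191/170 199/189/168 198/189/168 200/190/170
```

Run:
```python
from h import *
import pickle
np.set_printoptions(precision=1,suppress=True)
a,b=pickle.load(open('ab.pkl','rb'))
print('cap tri',cross(a,(251.2,242),b,(200.9,208.5)),'top z93',onz(b,200.9,208.5,90))
print('well',onz(b,301.23,205.65,90),'grip',onz(b,326.15,202.38,175))
B=masks(b)
def rect(m,box,z):
    s=np.zeros(m.shape,np.uint8);x0,y0,x1,y1=box;s[y0:y1,x0:x1]=m[y0:y1,x0:x1]
    c=max(cv2.findContours(s,cv2.RETR_EXTERNAL,cv2.CHAIN_APPROX_NONE)[0],key=cv2.contourArea)
    w=np.array([onz(b,*p,z)[:2] for p in c[:,0]],np.float32); r=cv2.minAreaRect(w); print(r); return w
rect(B['blue'],(160,190,216,232),62)
g=cv2.cvtColor(b['image'],cv2.COLOR_RGB2HSV).astype(int)
w=rect((g[...,1]<35)&(g[...,2]>60),(280,190,350,230),40)
rect(B['white'],(287,185,345,230),50)
# yaw from long edges: block front edge grey/bench brightness
f=b['f'].astype(int)
for x in (300,310,320,330,336): print(x,f[196:226,x,2].tolist())
print('block saturation row212',[(x,f[212,x,2]) for x in list(range(288,300))+list(range(332,346))])
# side: mark centroid
s=a['f'];e=np.clip((s[...,0]-s[...,1])-5,0,None)[172:179,287:290];print(e.round(0))
```

```text
cap tri (array([487.6, 219. ,  89.7]), np.float64(1.34095816582856)) top z93 [486.9 218.7  90. ]
well [496.6 -98.8  90. ] grip [ 496.3 -161.3  175. ]
((485.36370849609375, 267.5329895019531), (62.97024917602539, 135.97824096679688), 13.731077194213867)
((498.4120178222656, -160.3026123046875), (112.69486236572266, 168.96981811523438), 1.7243860960006714)
((495.4176940917969, -150.52792358398438), (56.12773895263672, 135.0979461669922), 0.06070823594927788)
300 [152, 168, 193, 218, 223, 204, 168, 151, 176, 205, 213, 207, 191, 169, 165, 192, 226, 237, 236, 227, 197, 167, 155, 155, 151, 139, 147, 162, 168, 169]
310 [149, 159, 184, 217, 233, 236, 236, 233, 217, 171, 140, 163, 199, 222, 233, 237, 239, 239, 237, 229, 201, 170, 159, 157, 150, 141, 147, 161, 167, 169]
320 [147, 156, 179, 211, 228, 227, 211, 190, 157, 109, 75, 79, 123, 182, 224, 235, 237, 237, 235, 224, 181, 148, 149, 154, 149, 140, 150, 162, 167, 166]
330 [146, 149, 166, 197, 216, 220, 213, 199, 171, 137, 131, 172, 213, 230, 234, 236, 237, 235, 233, 223, 184, 149, 149, 151, 147, 141, 151, 163, 167, 169]
336 [147, 141, 131, 140, 160, 172, 175, 174, 172, 177, 184, 189, 192, 199, 204, 205, 204, 202, 202, 193, 169, 138, 125, 134, 142, 140, 152, 165, 169, 170]
block saturation row212 [(288, np.int64(169)), (289, np.int64(168)), (290, np.int64(168)), (291, np.int64(158)), (292, np.int64(129)), (293, np.int64(96)), (294, np.int64(123)), (295, np.int64(192)), (296, np.int64(229)), (297, np.int64(233)), (298, np.int64(227)), (299, np.int64(219)), (332, np.int64(236)), (333, np.int64(236)), (334, np.int64(235)), (335, np.int64(229)), (336, np.int64(204)), (337, np.int64(170)), (338, np.int64(154)), (339, np.int64(152)), (340, np.int64(153)), (341, np.int64(160)), (342, np.int64(167)), (343, np.int64(168)), (344, np.int64(169)), (345, np.int64(167))]
[[ 0.  0.  0.]
 [ 0.  0.  1.]
 [ 2. 18.  1.]
 [ 0. 10.  1.]
 [ 0.  6.  0.]
 [ 0.  2.  0.]
 [ 1.  0.  1.]]
```

Measured: the purple tube is at about (487, 219) and the rack yaw is about +13.7°. The gauge origin is at about (496, −161.5) with a yaw near 0. Moving along an arc at safe height.

```bash
python3 -m creep '1 -0.05 0 -0.46 60;1 -0.05 0 -0.46 60;1 -0.05 0 -0.46 60;1 -0.05 0 -0.46 60;1 -0.05 0 -0.46 60;1 -0.05 0 -0.46 60;1 -0.05 0 -0.46 60;1 -0.05 0 -0.46 60;1 -0.05 0 -0.46 60;1 -0.05 0 -0.46 60'; python3 -m creep '1 -0.05 0 -0.46 60;1 -0.05 0 -0.46 60;1 -0.05 0 -0.46 60;1 -0.05 0 -0.46 60;1 -0.05 0 -0.46 60;1 -0.05 0 -0.46 60;1 -0.05 0 -0.46 60;1 -0.05 0 -0.46 60;1 -0.05 0 -0.46 60;0 0 0 0 60'
cat >> h.py <<'E'
from scipy.spatial.transform import Rotation as Ro
def go(x,y,z,ang=None):
    "tool-frame units to reach target; ang = wanted heading of tool y, deg"
    s=manip.state();R=Ro.from_rotvec(s['tcp_rot']).as_matrix();p=np.array(s['position'])
    h=np.degrees(np.arctan2(R[1,1],R[0,1]));print('t',round(s['clock'],2),'pos',p.round(1),'yhead',round(h,1),'F',np.round(s['contact_force'],1),'op',round(s['opening'],1),'ff',round(s['finger_force'],1),'tilt z',R[:,2].round(3))
    print('shift',((R.T@(np.array([x,y,z])-p))/40).round(3), 'turn',None if ang is None else round(-((ang-h+90)%180-90)/8,2))
E
python3 -c "
from h import *
go(487,219,130,13.7)"
```

```text
clock: 1.75
position: [498.3, -365.9, 214.6]
tcp_rot: [2.804, 1.416, 0.0]
contact_force: [-0.4, -0.1, -0.4]
opening: 59.8
finger_force: 0.0
clock: 3.0
position: [612.9, -28.4, 214.7]
tcp_rot: [-2.283, -2.158, -0.0]
contact_force: [-0.3, -0.2, 0.5]
opening: 59.9
finger_force: 0.0
t 3.0 pos [612.9 -28.4 214.7] yhead -3.2 F [-0.3 -0.2  0.5] op 59.9 ff 0.0 tilt z [ 0.  0. -1.]
shift [ 5.998 -3.49   2.118] turn -2.11
```

```bash
python3 -m creep '0.8 -0.5 0 0 60;1 -0.6 0 0 60;1 -0.6 0 0 60;1 -0.6 0 0 60;1 -0.6 0 0 60;1 -0.59 0 0 60;0.2 0 0 -0.7 60;0 0 0.5 -0.7 60;0 0 0.5 -0.71 60;0 0 0 0 60'
python3 -c "
from h import *
go(487,219,66,13.7)
a=shot('side');b=shot('top')
c=lambda d,x,y,w,h,W,H: cv2.resize(d['image'][y:y+h,x:x+w,::-1],(W,H),interpolation=cv2.INTER_CUBIC)
cv2.imwrite('pics/c2.png',np.hstack([c(a,215,205,64,80,400,500),c(b,170,180,60,75,400,500)]))
"
```

```text
clock: 4.25
position: [487.7, 216.4, 173.7]
tcp_rot: [-1.948, -2.464, 0.003]
contact_force: [0.9, -0.6, 0.8]
opening: 60.0
finger_force: 0.0
t 4.25 pos [487.7 216.4 173.7] yhead 13.3 F [ 0.9 -0.6  0.8] op 60.0 ff 0.0 tilt z [-0.002 -0.001 -1.   ]
shift [0.069 0.004 2.693] turn -0.04
```

View pics/c2.png

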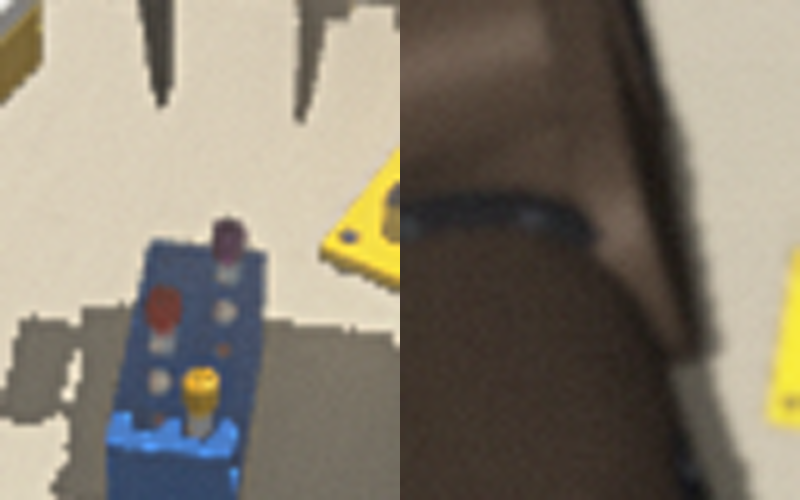

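The picture shows the fingertips at crop (163,105) and (302,120), straddling the purple cap at (228,240). Descending and closing on it.

```bash
python3 -m creep '0.07 0 0.6 0 60;0 0 0.7 0 60;0 0 0.7 0 60;0 0 0.4 0 60;0 0 0.24 0 60;0 0 0 0 60;0 0 0 0 10;0 0 0 0 10;0 0 0 0 10;0 0 0 0 10' 15; python3 -m creep '0 0 0 0 10;0 0 0 0 10;0 0 0 0 10' 15
python3 -c "
from h import *
go(487,219,66,13.7)"
```

```text
clock: 5.6
position: [487.3, 220.0, 69.2]
tcp_rot: [1.946, 2.466, 0.0]
contact_force: [-0.3, 0.2, 0.9]
opening: 25.5
finger_force: 0.0
clock: 5.98
position: [487.2, 220.0, 69.0]
tcp_rot: [1.946, 2.466, -0.0]
contact_force: [0.6, 0.2, 1.3]
opening: 15.9
finger_force: 15.0
t 5.97 pos [487.2 220.   69. ] yhead 13.5 F [0.6 0.2 1.3] op 15.9 ff 15.0 tilt z [ 0. -0. -1.]
shift [-0.022 -0.011  0.075] turn -0.03
```

```bash
python3 -m creep '0 0 -0.2 0 10;0 0 -0.4 0 10;0 0 -0.5 0 10;0 0 -0.6 0 10;0 0 -0.6 0 10;0 0 -0.4 0 10;0 0 -0.1 0 10;0 0 0 0.85 10;0 0 0 0.85 10;0 0 0 0 10'
python3 -c "
from h import *
go(496.5,-99,181,0)
a=shot('side');b=shot('top')
c=lambda d,x,y,w,h,W,H: cv2.resize(d['image'][y:y+h,x:x+w,::-1],(W,H),interpolation=cv2.INTER_CUBIC)
cv2.imwrite('pics/c3.png',np.hstack([c(a,215,175,80,100,400,500),c(b,280,180,60,75,400,500)]))
"
```

```text
clock: 7.22
position: [487.0, 219.9, 180.9]
tcp_rot: [-2.223, -2.22, 0.001]
contact_force: [-0.1, 1.1, 0.1]
opening: 15.8
finger_force: 15.0
t 7.22 pos [487.  219.9 180.9] yhead -0.1 F [-0.1  1.1  0.1] op 15.8 ff 15.0 tilt z [-0. -0. -1.]
shift [-7.972  0.25  -0.   ] turn -0.01
```

View pics/c3.png

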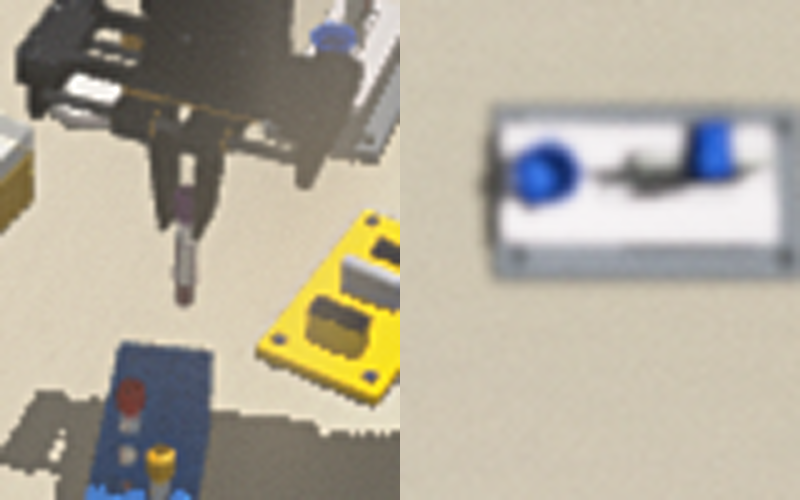

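The tube hangs upright in the fingers, side crop (185,250). Cross-checking the well position from both views before I go over it.

Run:
```python
from h import *
import pickle
np.set_printoptions(precision=1,suppress=True)
a,b=pickle.load(open('ab.pkl','rb'))
for d,box in((a,(268,172,294,200)),(b,(290,196,318,216))):
    f=d['f'];x0,y0,x1,y1=box; m=((f[...,2]-f[...,0])>10).astype(np.uint8)
    s=np.zeros_like(m);s[y0:y1,x0:x1]=m[y0:y1,x0:x1]; print(cent(s,box))
# expected rim circle outlines for well candidates, r=14+wall
for c in ((496.5,-99),(499,-99),(494,-99)):
  an=np.linspace(0,2*np.pi,60);P=np.stack([c[0]+16*np.cos(an),c[1]+16*np.sin(an),0*an+92],1)
  for d in(a,b):
    q=proj(d,P);print(c,q.min(0),q.max(0))
f=a['f']
for y in range(176,184): print(y,(f[y,270:290,2]-f[y,270:290,0]).astype(int))
```

```text
[(array([281.1, 181.7]), [277, 179, 9, 6, 39])]
[(array([301.4, 205.5]), [295, 200, 13, 12, 119])]
(496.5, -99) [276.9 180. ] [285.9 185.3]
(496.5, -99) [296.3 200.6] [306.4 210.6]
(499, -99) [276.3 179.8] [285.2 185.2]
(499, -99) [296.3 199.8] [306.4 209.8]
(494, -99) [277.6 180.1] [286.6 185.5]
(494, -99) [296.3 201.4] [306.5 211.4]
176 [-27 -27 -27 -27 -28 -28 -27 -26 -28 -26 -27 -20 -14 -11 -13 -14 -13 -15
 -19 -11]
177 [-28 -27 -27 -27 -28 -28 -27 -28 -28 -29 -19 -13 -14 -12 -14 -14 -14 -13
 -15 -11]
178 [-28 -27 -29 -28 -28 -28 -27 -29 -32 -28 -10 -13 -15 -14 -15 -15 -15 -15
 -12  -9]
179 [-28 -28 -29 -28 -27 -28 -29 -32 -28 -11  34  27  11   3 -12 -16 -15 -13
 -12 -12]
180 [-28 -28 -27 -28 -28 -29 -30 -20  25  35  34  33  30  37  38   7 -16 -15
 -12 -13]
181 [-27 -27 -27 -28 -28 -31 -22  36  36  37  33  33  32  33  38  51  -9 -16
 -13 -13]
182 [-28 -28 -26 -28 -28 -30 -25  36  38  30  12   9  16  22  28  29   0 -15
 -14 -12]
183 [-27 -28 -28 -27 -29 -30 -27  15  45  11   5   4   4   9  26  40   3 -13
 -14 -13]
```

```bash
python3 -m creep '-0.4 0 0 0 10;-0.8 0 0 0 10;-1 0 0 0 10;-1 0.05 0 0 10;-1 0.05 0 0 10;-1 0.05 0 0 10;-1 0.05 0 0 10;-0.7 0.04 0 0 10;-0.3 0 0 0 10;0 0 0 0 10'
```

```text
clock: 8.57
position: [495.8, -68.5, 181.0]
tcp_rot: [-2.225, -2.218, 0.0]
contact_force: [0.5, 0.2, -0.9]
opening: 15.9
finger_force: 15.0
```

```bash
python3 -m creep '-0.5 0.02 0 0 10;-0.28 0 0 0 10;0 0 0 0 10;0 0 0.3 0 10;0 0 0.3 0 10;0 0 0.3 0 10;0 0 0.2 0 10;0 0 0 0 10'
python3 -c "
from h import *
go(496.5,-99.5,120,0)
a=shot('side');b=shot('top')
c=lambda d,x,y,w,h,W,H: cv2.resize(d['image'][y:y+h,x:x+w,::-1],(W,H),interpolation=cv2.INTER_CUBIC)
cv2.imwrite('pics/c4.png',np.hstack([c(a,255,135,60,75,400,500)]))
"
```

```text
clock: 9.57
position: [496.6, -99.2, 136.3]
tcp_rot: [-2.223, -2.218, 0.001]
contact_force: [0.4, -0.8, -0.7]
opening: 15.4
finger_force: 15.0
t 9.57 pos [496.6 -99.2 136.3] yhead -0.1 F [ 0.4 -0.8 -0.7] op 15.4 ff 15.0 tilt z [-0.001  0.    -1.   ]
shift [-0.008 -0.001  0.407] turn -0.02
```

View pics/c4.png

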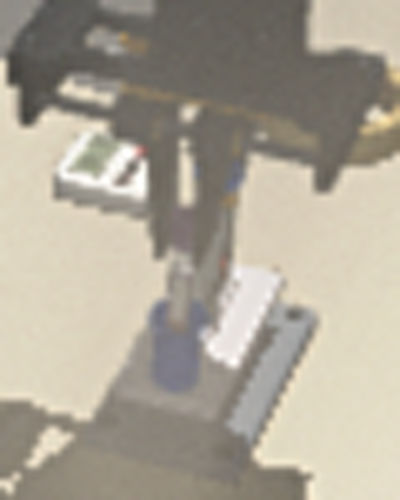

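The tube's foot is inside the well mouth at crop (178,310), with no contact force. Lowering the rest, then releasing.

```bash
python3 -m creep '0 0 0.2 0 10;0 0 0.15 0 10;0 0 0.05 0 10;0 0 0 0 10'; python3 -m creep '0 0 0 0 24;0 0 0 0 24;0 0 0 0 36;0 0 0 0 36;0 0 -0.2 0 36;0 0 -0.5 0 36;0 0 -0.7 0 36;0 0 -0.7 0 36;0 0 -0.4 0 36;0 0 0 0 36'
python3 -c "
from h import *
go(496.5,-161.5,215,0)
a=avg('side');b=avg('top')
import pickle;pickle.dump((a,b),open('ab2.pkl','wb'))
c=lambda d,x,y,w,h,W,H: cv2.resize(d['image'][y:y+h,x:x+w,::-1],(W,H),interpolation=cv2.INTER_CUBIC)
cv2.imwrite('pics/c5.png',np.hstack([c(a,255,135,60,75,400,500),c(b,280,180,60,75,400,500)]))
"
```

```text
clock: 10.18
position: [496.8, -99.3, 120.8]
tcp_rot: [-2.224, -2.219, 0.0]
contact_force: [-0.0, -0.9, -0.0]
opening: 15.6
finger_force: 15.0
clock: 11.42
position: [497.2, -99.3, 222.3]
tcp_rot: [2.222, 2.217, 0.002]
contact_force: [0.5, 0.5, -0.5]
opening: 35.9
finger_force: 0.0
t 11.43 pos [497.2 -99.3 222.3] yhead -0.1 F [ 0.5  0.5 -0.5] op 35.9 ff 0.0 tilt z [ 0.002 -0.001 -1.   ]
shift [-1.554 -0.014  0.185] turn -0.02
```

View pics/c5.png

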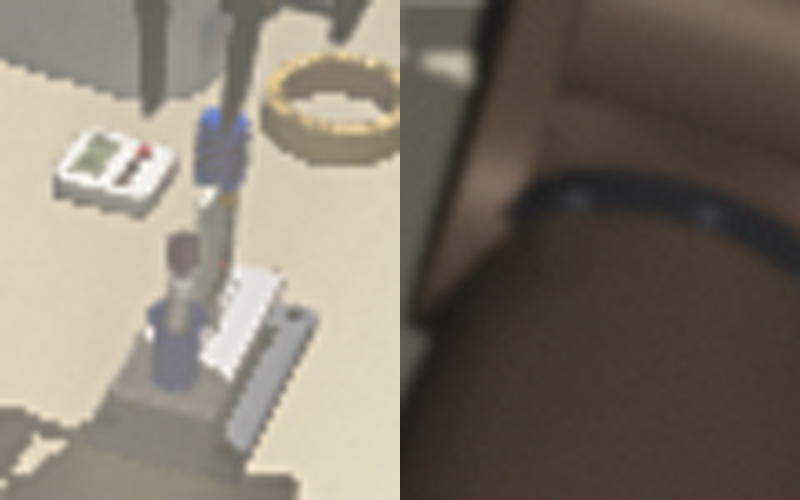

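The tube stands in the well, with its cap at side crop (182,250), and the red mark shows at crop (223,268). Now I'll work out the mark angle from the side view against known gauge features.

```bash
python3 - <<'E'
from h import *
import pickle
np.set_printoptions(precision=2,suppress=True,linewidth=200)
a,b=pickle.load(open('ab.pkl','rb'));a2,_=pickle.load(open('ab2.pkl','rb'))
O=np.array([496.5,-161.3,40])
for n,P in dict(gripTopCorners=[[x,y,142] for x in(-13,13) for y in(-8,8)],gripBot=[[x,y,98] for x in(-13,13) for y in(-8,8)],base=[[x,y,10] for x in(-29,29) for y in(-55,80)],plateTop=[[x,y,104] for x in (-3,3) for y in(-32,32)],plateBot=[[x,y,10] for x in (-3,3) for y in(-32,32)]).items():
    print(n,proj(a,np.array(P)+O).tolist() and proj(a,np.array(P)+O).round(1).tolist())
for m in np.arange(0,.4,.05): print(round(m,2),proj(a,O+[-4,-52*np.sin(m),90-52*np.cos(m)]),proj(b,O+[-4,-52*np.sin(m),90-52*np.cos(m)]))
for d in(a,a2):
    s=d['f'];e=np.clip(s[...,0]-s[...,1]-6,0,None)[172:179,287:290];yy,xx=np.mgrid[172:179,287:290]
    print('mark',(e*xx).sum()/e.sum(),(e*yy).sum()/e.sum(),e.round(0).tolist())
# sub-pixel references in side view: base edges & plate edges
f=a['f'].mean(2)
def edge(v,lvl,x0): # first crossing
    for i in range(len(v)-1):
        if (v[i]-lvl)*(v[i+1]-lvl)<=0: return x0+i+(lvl-v[i])/(v[i+1]-v[i])
print('front base edge (col) by row',[(y,round(edge(f[y,286:300],170,286) if False else max(x for x in range(284,300) if f[y,x]>175)+0.0,1)) for y in range(177,196)])
print('plate far(right) edge by row',[(y,edge(f[y,288:293],150,288)) for y in range(166,174)])
print('plate near(left) edge by row',[(y,edge(f[y,281:288],160,281)) for y in range(166,178)])
g=a['f'];print('grip rows col287',[ (y,int(f[y,287])) for y in range(146,166)]); print('grip cols row156',[(x,int(f[156,x])) for x in range(280,296)])
E
cat > /dev/null
```

```text
gripTopCorners [[292.5, 152.2], [291.2, 154.4], [285.6, 150.7], [284.2, 152.9]]
gripBot [[291.6, 162.5], [290.3, 164.8], [284.8, 160.9], [283.4, 163.2]]
base [[297.6, 176.2], [286.9, 196.6], [283.1, 172.8], [271.6, 192.8]]
plateTop [[291.1, 157.1], [285.7, 166.3], [289.5, 156.8], [284.1, 165.9]]
plateBot [[289.3, 177.9], [284.1, 187.4], [287.8, 177.6], [282.5, 187.0]]
0.0 [[287.48 176.59]] [[320.28 207.39]]
0.05 [[287.7 176.2]] [[321.1  207.39]]
0.1 [[287.91 175.77]] [[321.92 207.38]]
0.15 [[288.13 175.33]] [[322.74 207.37]]
0.2 [[288.34 174.86]] [[323.56 207.36]]
0.25 [[288.56 174.36]] [[324.39 207.34]]
0.3 [[288.77 173.84]] [[325.21 207.32]]
0.35 [[288.98 173.31]] [[326.03 207.29]]
mark 287.9492753623188 174.67391304347825 [[0.0, 0.0, 0.0], [0.0, 0.0, 0.0], [2.0, 18.0, 0.0], [0.0, 9.0, 0.0], [0.0, 5.0, 0.0], [0.0, 1.0, 0.0], [0.0, 0.0, 0.0]]
mark 287.9470899470899 174.55555555555554 [[0.0, 0.0, 0.0], [0.0, 2.0, 0.0], [3.0, 22.0, 1.0], [0.0, 10.0, 0.0], [0.0, 6.0, 0.0], [1.0, 0.0, 0.0], [0.0, 0.0, 0.0]]
front base edge (col) by row [(177, 299.0), (178, 299.0), (179, 299.0), (180, 29
[... 810 characters left out ...]
)), (172, np.float64(283.4941451990632)), (173, np.float64(283.7148014440433)), (174, np.float64(283.77635782747603)), (175, np.float64(283.71967654986526)), (176, np.float64(283.6411837237978)), (177, np.float64(283.646529562982))]
grip rows col287 [(146, 140), (147, 174), (148, 180), (149, 180), (150, 179), (151, 146), (152, 136), (153, 127), (154, 114), (155, 111), (156, 111), (157, 113), (158, 109), (159, 113), (160, 109), (161, 113), (162, 123), (163, 160), (164, 135), (165, 124)]
grip cols row156 [(280, 177), (281, 178), (282, 180), (283, 177), (284, 131), (285, 109), (286, 107), (287, 111), (288, 111), (289, 112), (290, 112), (291, 113), (292, 155), (293, 182), (294, 181), (295, 169)]
```

```bash
python3 -m creep '-0.5 -0.02 0 0 50;-0.8 0 0 0 50;-0.25 0 0 0 50;0 0 0 0 50;0 0 0.5 0 50;0 0 0.6 0 50;0 0 0.5 0 50;0 0 0.2 0 50;0 0 0 0 50;0 0 0 0 50'; python3 -m creep '0 0 0 0 36;0 0 0 0 30;0 0 0 0 20;0 0 0 0 20;0 0 0 0 20;0 0 0 0 20' 12
python3 -c "
from h import *
go(496.5,-161.5,149,0)
a=shot('side')
c=lambda d,x,y,w,h,W,H: cv2.resize(d['image'][y:y+h,x:x+w,::-1],(W,H),interpolation=cv2.INTER_CUBIC)
cv2.imwrite('pics/c6.png',np.hstack([c(a,255,135,60,75,480,600)]))
"
```

```text
clock: 13.08
position: [496.2, -161.2, 149.7]
tcp_rot: [2.223, 2.218, 0.0]
contact_force: [-0.5, -0.7, -0.3]
opening: 50.0
finger_force: 0.0
clock: 13.82
position: [496.0, -161.3, 149.2]
tcp_rot: [2.224, 2.218, 0.0]
contact_force: [1.5, -0.6, 2.0]
opening: 26.1
finger_force: 12.0
t 13.82 pos [ 496.  -161.3  149.2] yhead -0.1 F [ 1.5 -0.6  2. ] op 26.1 ff 12.0 tilt z [ 0. -0. -1.]
shift [-0.004  0.012  0.004] turn -0.02
```

View pics/c6.png

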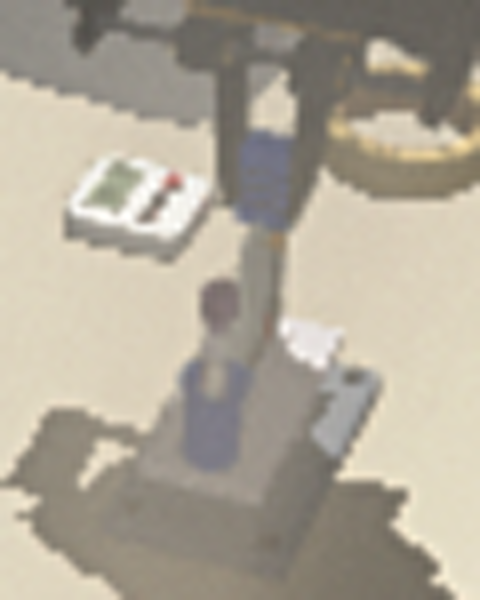

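The grip is held across its 26 mm depth, crop (265,180), and the red mark is at (270,327). Rocking in stages, measuring the mark at each.

```bash
python3 -m creep '-0.08 0 0 0 20;-0.08 0 0.005 0 20;-0.08 0 0.005 0 20;-0.08 0 0.005 0 20;0 0 0 0 20;0 0 0 0 20'
cat > m.py <<'E'
from h import *
np.set_printoptions(precision=2,suppress=True,linewidth=200)
import sys,pickle
go(496,-161.3,149,0)
d=avg('side',3);pickle.dump(d,open('m_%s.pkl'%sys.argv[1],'wb'))
s=d['f'];x0,x1,y0,y1=280,298,168,186
e=np.clip(s[...,0]-s[...,1]-7.5,0,None)[y0:y1,x0:x1]; yy,xx=np.mgrid[y0:y1,x0:x1]
i=np.unravel_index(e.argmax(),e.shape);k=(abs(yy-yy[i])<4)&(abs(xx-xx[i])<3);e=e*k
print('mark',(e*xx).sum()/e.sum(),(e*yy).sum()/e.sum(),'sum',e.sum());print(e[max(i[0]-4,0):i[0]+5,max(i[1]-3,0):i[1]+4].astype(int),xx[i],yy[i])
H=cv2.cvtColor(d['image'],cv2.COLOR_RGB2HSV)
p=((H[...,0]>130)|(H[...,0]<8))&(H[...,1]>35)&(H[...,2]>40);print('cap',cent(p,(270,155,288,185)))
E
python3 m.py 1
```

```text
clock: 14.62
position: [495.9, -174.2, 148.4]
tcp_rot: [2.224, 2.218, -0.0]
contact_force: [1.9, -0.1, 1.2]
opening: 25.8
finger_force: 12.0
t 14.62 pos [ 495.9 -174.2  148.4] yhead -0.1 F [ 1.9 -0.1  1.2] op 25.8 ff 12.0 tilt z [ 0. -0. -1.]
shift [ 0.32  0.   -0.01] turn -0.02
mark 288.47222222222223 175.02222222222224 sum 60.00000000000004
[[ 0  0  0  0  0  0  0]
 [ 0  0  0  0  0  0  0]
 [ 0  0  0  0  4  0  0]
 [ 0  0  0  6  3  0  0]
 [ 0  0  0 15  8  0  0]
 [ 0  0  0 12  6  1  0]
 [ 0  0  0  0  0  0  0]
 [ 0  0  0  0  0  0  0]
 [ 0  0  0  0  0  0  0]] 288 175
cap [(array([275.83, 157.17]), [275, 156, 3, 3, 6])]
```

```bash
python3 -m creep '-0.08 0 0.01 0 20;-0.08 0 0.012 0 20;0 0 0 0 20;0 0 0 0 20';python3 m.py 2|grep -v shift; python3 -m creep '-0.06 0 0.01 0 20;-0.065 0 0.011 0 20;0 0 0 0 20;0 0 0 0 20;0 0 0 0 20;0 0 0 0 20;0 0 0 0 20;0 0 0 0 20';python3 m.py 3|grep -v shift
python3 - <<'E'
from h import *
import pickle
d=pickle.load(open('m_3.pkl','rb'))
O=np.array([496.,-161.3,40])
for t in(0,.1,.15,.2):
  for m in(.15,.2,.25,.3):
    y,z=-52*np.sin(m),90-52*np.cos(m)
    print(t,m,proj(d,O+[-4,y*np.cos(t)-z*np.sin(t),y*np.sin(t)+z*np.cos(t)]).round(2))
cv2.imwrite('pics/c7.png',cv2.resize(d['image'][140:205,262:312,::-1],(460,598),interpolation=cv2.INTER_NEAREST))
E
```

```text
clock: 15.28
position: [495.9, -180.6, 147.6]
tcp_rot: [2.224, 2.218, -0.0]
contact_force: [2.2, -0.2, 2.4]
opening: 25.9
finger_force: 12.0
t 15.28 pos [ 495.9 -180.6  147.6] yhead -0.1 F [ 2.2 -0.2  2.4] op 25.9 ff 12.0 tilt z [ 0. -0. -1.]
mark 289.0793650793651 174.3562610229277 sum 94.4999999999999
[[ 0  0  0  0  0  0  0]
 [ 0  0  0  0  0  4  0]
 [ 0  0  0 12  0  3  0]
 [ 0  0  8 14  0  3  0]
 [ 0  0 11 16  1  4  0]
 [ 0  0  9  0  0  0  0]
 [ 0  0  0  0  0  0  0]
 [ 0  0  0  0  0  0  0]
 [ 0  0  0  0  0  0  0]] 289 175
cap [(array([276.  , 156.75]), [275, 156, 3, 2, 4])]
clock: 16.42
position: [495.8, -185.5, 146.7]
tcp_rot: [2.224, 2.219, -0.0]
contact_force: [1.6, -1.2, 3.9]
opening: 26.5
finger_force: 12.0
t 16.43 pos [ 495.8 -185.5  146.7] yhead -0.1 F [ 1.6 -1.2  3.9] op 26.5 ff 12.0 tilt z [ 0. -0. -1.]
mark 289.11571675302247 174.54749568221072 sum 96.50000000000004
[[ 0  0  0  0  0  0  0]
 [ 0  0  0  0  0  3  0]
 [ 0  0  0 12  0  2  0]
 [ 0  0  6 14  0  2  0]
 [ 0  0 10 17  1  4  0]
 [ 0  0  7  8  0  3  0]
 [ 0  0  0  0  0  0  0]
 [ 0  0  0  0  0  0  0]
 [ 0  0  0  0  0  0  0]] 289 175
cap [(array([276., 157.]), [275, 156, 3, 3, 5])]
0 0.15 [[288.25 175.36]]
0 0.2 [[288.47 174.89]]
0 0.25 [[288.68 174.39]]
0 0.3 [[288.9  173.87]]
0.1 0.15 [[288.54 175.01]]
0.1 0.2 [[288.76 174.6 ]]
0.1 0.25 [[288.97 174.15]]
0.1 0.3 [[289.18 173.68]]
0.15 0.15 [[288.68 174.88]]
0.15 0.2 [[288.89 174.49]]
0.15 0.25 [[289.1  174.07]]
0.15 0.3 [[289.32 173.63]]
0.2 0.15 [[288.82 174.77]]
0.2 0.2 [[289.02 174.41]]
0.2 0.25 [[289.23 174.02]]
0.2 0.3 [[289.44 173.61]]
```

View pics/c7.png

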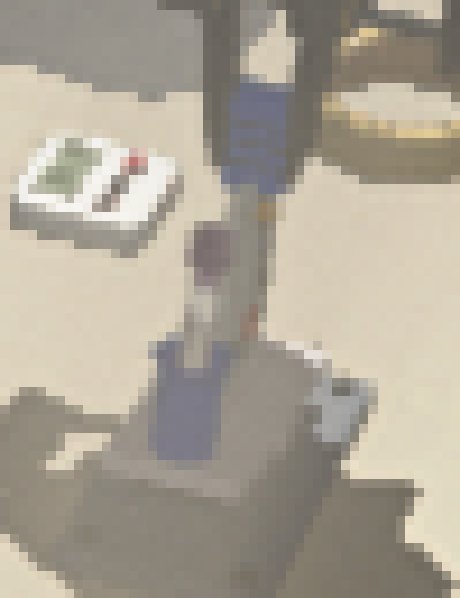

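The picture shows the rocked gauge: grip at (260,135), red mark at (248,322), tube still standing in the well. Looking at the pixel patches for the dark pointer next.

Run:
```python
import pickle,numpy as np
np.set_printoptions(linewidth=200)
for n in '123':
    f=pickle.load(open(f'm_{n}.pkl','rb'))['f'][160:180,283:294]
    print(n,'G | R-G, cols 283..293')
    for i,r in enumerate(f): print(160+i,' '.join('%3d'%v for v in r[:,1]),' | ',' '.join('%3d'%v for v in r[:,0]-r[:,1]))
```

```text
1 G | R-G, cols 283..293
160 210 198 149 116 115 117 116 115 112 113 151  |   10   9   0  -1   0   0   0   0   0   4   7
161 207 205 172 146 128 141 123 114 119 154 200  |   10   8   4   1   0   2  -1  -1   0   5  10
162 206 208 203 179 144 139 127 123 142 203 209  |   10  10  10   6   5   5   5   7   4  10  11
163 205 209 203 163 142 137 131 129 152 208 207  |   11  11  10   5   4   5  15  19  14  12  11
164 208 206 180 147 140 139 130 127 152 206 205  |    9  10   7   4   3   4  14  16  14  10  10
165 207 206 185 150 141 138 136 132 186 208 207  |   11  11   8   4   4   4   5   7   9  10   9
166 155 145 158 148 140 138 136 129 190 207 206  |   12  13  11   4   4   5   4   5   8  10  10
167 114 114 120 128 139 142 135 124 192 206 205  |   11  12   9   9   4   4   3   5   9  10  11
168 113 115 121 130 141 142 135 129 206 208 205  |   12  13  10   8   5   4   4   7  10  10  10
169 113 116 121 129 140 139 128 134 207 209 204  |   12  13  12  10   4   5   4   5  11  11  12
170 113 115 119 135 142 140 127 141 208 207 206  |   12  13  11   7   5   3   5   6  11  12  11
171 113 116 121 134
[... 4034 characters left out ...]
   3   4   5   6  11  11  11
173 179 187 158 147 140 137 121 138 207 208 206  |    5   6   4   4   5   7  20   7  10  11  11
174 167 182 149 145 139 129 117 161 209 209 206  |    7   6   6   4   6  14  22   7  10  10  11
175 155 157 142 144 141 127 128 188 211 208 205  |    7   7   7   4   5  18  24   8  11  11  12
176 159 149 146 143 139 124 133 168 211 207 208  |    6   8   5   5   5  14  15   8  11   9  11
177 162 142 126 129 127 132 139 143 151 163 218  |    6   9   2   1   4   6   4   7   8   7   9
178 162 137 120 119 124 132 141 140 138 141 154  |    7   9   1   1   3   4   5   6   6   6   7
179 162 137 121 120 135 141 145 141 142 141 140  |    6   5   2   2   2   6   6   6   7   6   6
```

Run:
```python
from h import *
import pickle
from scipy.optimize import minimize_scalar
np.set_printoptions(precision=2,suppress=True)
O=np.array([496.,-161.3,40])
R=lambda t:np.array([[1,0,0],[0,np.cos(t),-np.sin(t)],[0,np.sin(t),np.cos(t)]])
a=pickle.load(open('ab2.pkl','rb'))[0]
D=[('0',a)]+[(n,pickle.load(open(f'm_{n}.pkl','rb'))) for n in '123']
def blue(d,box):
    f=d['f'];x0,y0,x1,y1=box;w=np.clip((f[...,2]-f[...,0])+2,0,15)[y0:y1,x0:x1]
    yy,xx=np.mgrid[y0:y1,x0:x1];return np.array([(w*xx).sum(),(w*yy).sum()])/w.sum()
w0=None
for n,d in D:
    w=blue(d,(273,172,290,198));
    P=lambda t:proj(d,O+R(t)@[0,62,32])[0]
    if w0 is None: w0=w;p0=P(0)
    r=minimize_scalar(lambda t:(((P(t)-p0)-(w-w0))[1])**2,bounds=(-.1,.5),method='bounded')
    print(n,'well',w-w0,'tilt',r.x,'pred .1',P(.1)-p0,'pred .19',P(.19)-p0)
f0,f3=D[0][1]['f'],D[3][1]['f']
for c in(284,285,286): print(c,'t0',f0[188:200,c].mean(1).astype(int),'t3',f3[184:200,c].mean(1).astype(int))
```

```text
0 well [0. 0.] tilt 3.3352460349056406e-07 pred .1 [ 0.4  -1.88] pred .19 [ 0.8  -3.58]
1 well [ 0.6  -1.79] tilt 0.09522650359786611 pred .1 [ 0.4  -1.88] pred .19 [ 0.8  -3.58]
2 well [ 0.82 -2.77] tilt 0.14722744537188728 pred .1 [ 0.4  -1.88] pred .19 [ 0.8  -3.58]
3 well [ 0.96 -3.34] tilt 0.17714389954438053 pred .1 [ 0.4  -1.88] pred .19 [ 0.8  -3.58]
284 t0 [145 128 127 129 138 146 146 150 148 139 129 127] t3 [126 127 126 127 126 127 143 147 152 152 125 127 129 130 129 129]
285 t0 [229 173 143 144 145 147 147 148 149 144 131 130] t3 [128 130 129 132 138 139 144 144 154 151 126 127 129 128 129 130]
286 t0 [234 231 158 142 146 146 146 145 149 150 128 124] t3 [142 143 146 145 144 145 144 144 152 152 137 127 127 126 126 126]
```

```bash
python3 -m creep '-0.08 0 0.015 0 20;-0.075 0 0.015 0 20;0 0 0 0 20;0 0 0 0 20;0 0 0 0 20;0 0 0 0 20;0 0 0 0 20;0 0 0 0 20';python3 m.py 4|grep -v shift; python3 -m creep '-0.08 0 0.02 0 20;-0.075 0 0.02 0 20;0 0 0 0 20;0 0 0 0 20;0 0 0 0 20;0 0 0 0 20;0 0 0 0 20;0 0 0 0 20';python3 m.py 5|grep -v shift
python3 - <<'E'
import pickle,numpy as np
for n in '45':
    f=pickle.load(open(f'm_{n}.pkl','rb'))['f'][160:180,283:294]
    for i,r in enumerate(f): print(160+i,' '.join('%3d'%v for v in r[:,1]),' | ',' '.join('%3d'%v for v in r[:,0]-r[:,1]))
E
```

```text
clock: 17.58
position: [495.8, -191.6, 145.4]
tcp_rot: [-2.224, -2.219, 0.0]
contact_force: [2.1, -0.7, 1.4]
opening: 26.2
finger_force: 12.0
t 17.57 pos [ 495.8 -191.6  145.4] yhead -0.1 F [ 2.1 -0.7  1.4] op 26.2 ff 12.0 tilt z [-0. -0. -1.]
mark 289.19386106623585 174.4458804523425 sum 103.16666666666661
[[ 0  0  0  0  0  0  0]
 [ 0  0  0  0  0  1  0]
 [ 0  0  0  0  0  2  0]
 [ 0  0  0 18  0  2  0]
 [ 0  0  0 23  0  2  0]
 [ 0  0  7 17  0  3  0]
 [ 0  0  7  9  1  3  0]
 [ 0  0  0  0  0  0  0]
 [ 0  0  0  0  0  0  0]] 289 174
cap [(array([276.  , 156.75]), [275, 156, 3, 2, 4])]
clock: 18.73
position: [495.8, -197.9, 143.9]
tcp_rot: [2.224, 2.219, -0.0]
contact_force: [1.0, -1.4, 0.6]
opening: 26.0
finger_force: 12.0
t 18.73 pos [ 495.8 -197.9  143.9] yhead -0.1 F [ 1.  -1.4  0.6] op 26.0 ff 12.0 tilt z [-0. -0. -1.]
mark 289.30935251798564 174.4676258992806 sum 92.66666666666667
[[ 0  0  0  0  0  0  0]
 [ 0  0  0  0  0  1  0]
 [ 0  0  0 17  1  0  0]
 [ 0  0  0 21  0  3  0]
 [ 0  0  0 24  0  2  0]
 [ 0  0  0 10  2  2  0]
 [ 0  0  0  0  0  2  0]
 [ 0  0  0  0  0  0  0]
 [ 0  0  0  0 
[... 3211 characters left out ...]
   4   4   6   5   8  11  11
173 146 158 149 144 138 137 115 120 177 205 205  |    7   7   7   5   4   7  25   9   8  10  10
174 154 158 141 148 141 135 115 140 202 207 204  |    7   7   9   5   3   8  29   8  10  10  11
175 156 160 136 134 140 135 119 172 210 207 205  |    5   5   4   0   3   8  31   7  10  11  11
176 162 160 134 119 120 120 127 189 210 208 207  |    5   6   3   0   2   7  17  10  10  10  10
177 147 139 125 117 118 121 141 176 193 206 205  |    4   6   2   1   1   5   6   7  10  10  11
178 123 120 120 118 122 137 139 141 143 149 160  |    1   2   0   2   4   4   5   7   6   6   7
179 118 119 119 123 130 140 139 136 138 138 139  |    1   2   0   1   5   4   7   6   6   6   6
```

Run:
```python
from h import *
import pickle
from scipy.optimize import least_squares
d=pickle.load(open('m_3.pkl','rb'));O=np.array([496.,-161.3,40])
M={0:(287.95,174.6),.1:(288.39,175.04),.15:(288.6,174.48),.188:(288.7,174.6),.239:(288.84,174.49),.29:(289.03,174.4)}
def P(m,t,x=-3):
    y,z=-52*np.sin(m),90-52*np.cos(m);return proj(d,O+[x,y*np.cos(t)-z*np.sin(t),y*np.sin(t)+z*np.cos(t)])[0]
for x in(-3,-4):
  for off in((-.31,-.43),(-.3,-.2)):
    r=[]
    for t,o in M.items():
        f=lambda m:P(m[0],t,x)+off-o
        r.append((round(least_squares(f,[.2]).x[0],3),round(least_squares(lambda m:f(m)[1:],[.2]).x[0],3)))
    print(x,off,r)
# offset-free: fit m,du,dv over tilts
s=least_squares(lambda p:np.concatenate([P(p[0],t)+p[1:]-o for t,o in M.items()]),[.2,0,0]);print(s.x,s.fun.round(2))
```

```text
-3 (-0.31, -0.43) [(np.float64(0.184), np.float64(0.179)), (np.float64(0.122), np.float64(0.083)), (np.float64(0.168), np.float64(0.138)), (np.float64(0.149), np.float64(0.107)), (np.float64(0.154), np.float64(0.106)), (np.float64(0.164), np.float64(0.106))]
-3 (-0.3, -0.2) [(np.float64(0.204), np.float64(0.203)), (np.float64(0.143), np.float64(0.114)), (np.float64(0.189), np.float64(0.168)), (np.float64(0.171), np.float64(0.141)), (np.float64(0.177), np.float64(0.143)), (np.float64(0.188), np.float64(0.147))]
-4 (-0.31, -0.43) [(np.float64(0.179), np.float64(0.185)), (np.float64(0.114), np.float64(0.092)), (np.float64(0.16), np.float64(0.146)), (np.float64(0.139), np.float64(0.116)), (np.float64(0.143), np.float64(0.116)), (np.float64(0.152), np.float64(0.117))]
-4 (-0.3, -0.2) [(np.float64(0.199), np.float64(0.209)), (np.float64(0.136), np.float64(0.122)), (np.float64(0.182), np.float64(0.176)), (np.float64(0.163), np.float64(0.15)), (np.float64(0.167), np.float64(0.153)), (np.float64(0.177), np.float64(0.157))]
[ 0.26142665 -0.3292942   0.65043853] [ 0.2   0.26  0.04 -0.4  -0.03  0.09 -0.04 -0.07 -0.05  0.01 -0.12  0.11]
```

The top view resolves the mark sideways much better, at about 16 px/rad. The level-state top image saved earlier should show a faint red smear on the dial face.

Run:
```python
from h import *
import pickle
a,b=pickle.load(open('ab.pkl','rb'))
f=b['f']
print('R-G rows 198..212, cols 310..334')
for y in range(198,213): print(y,' '.join('%3d'%v for v in (f[y,308:335,0]-f[y,308:335,1])),)
print('G')
for y in range(203,211): print(y,' '.join('%3d'%v for v in f[y,308:335,1]))
O=np.array([496.,-161.3,40])
print(proj(b,[O+[-3,y,z] for y in(-32,32) for z in(10,104)]).round(1).tolist(), proj(b,[O+[x,y,142] for x in(-13,13) for y in(-8,8)]).round(1).tolist(),proj(b,[O+[x,y,10] for x in(-29,29) for y in(-55,80)]).round(1).tolist())
```

```text
R-G rows 198..212, cols 310..334
198   1   0   1   2   1   0   0   1   1   0   0   0   1   0  -2  -2  -8 -15 -21 -22 -19 -11  -4   0   0   0   1
199   4   4   4   5   4   4   4   4   2   3   4   3   3   3   1  -2 -13 -27 -38 -40 -31 -13  -3   2   3   4   4
200   3   2   3   3   3   3   3   3   3   3   3   2   2   4   2  -2 -17 -37 -49 -51 -37 -16  -1   3   3   3   4
201   3   3   3   3   3   3   3   2   2   3   3   3   3   4   2  -4 -21 -42 -51 -52 -40 -17  -1   2   3   3   3
202   3   3   3   3   3   5   5   4   4   3   3   4   3   3   1  -4 -23 -41 -51 -54 -42 -20  -4   2   2   2   4
203   2   3   3   3   4   5   4   2   0   1   0   1   1   1  -1  -7 -26 -41 -50 -53 -45 -22  -5   0   1   2   1
204   4   4   5   6   6   5   2   0  -1   0   0  -1  -1   0  -2  -9 -24 -39 -50 -52 -48 -27  -8  -1   0   1   1
205   3   5   6   5   4   3   1   0   0  -1   0   0   0  -1  -2  -7 -23 -34 -43 -46 -40 -24  -8   0   2   2   3
206   3   4   4   2   2   2   0  -1  -1   0   0   0  -1   0  -3  -3 -10 -18 -24 -23 -17  -9  -2   2   4   5   4
207   3   5   3   2   1   1   1   2   1   2   1   1   0   0
[... 1005 characters left out ...]
8  70  55  46  51  62  74  77  80  91 118 152 186 208 217
207 204 184 162 154 147 136 115  93  83  78  78  76  79  81  88 102 113 117 122 126 130 145 168 195 219 228 229
208 224 211 198 197 196 182 151 118  98  97  99 110 120 131 149 170 183 187 189 191 193 201 211 225 231 234 231
209 232 226 220 221 220 205 178 156 145 145 152 166 180 188 198 210 218 220 220 220 220 224 229 233 234 235 233
210 236 233 231 231 229 224 213 206 204 204 208 215 222 225 226 229 230 230 230 230 230 232 233 235 236 235 235
[[328.5, 208.2], [334.7, 204.8], [309.0, 208.2], [313.6, 204.7]] [[329.5, 206.6], [324.0, 206.6], [329.2, 197.8], [323.8, 197.7]] [[335.7, 216.1], [294.5, 216.1], [335.2, 198.6], [294.3, 198.5]]
```

The mark estimate comes out at about 0.16 (spec minimum 0.15). I'll bring the tilt back to about 0.165, hold until the pointer settles, and check the tilt from the well's shift.

```bash
python3 -m creep '0.1 0 -0.025 0 20;0.1 0 -0.023 0 20;0.1 0 -0.02 0 20;0.08 0 -0.014 0 20;0 0 0 0 20;0 0 0 0 20;0 0 0 0 20;0 0 0 0 20;0 0 0 0 20;0 0 0 0 20';python3 m.py 6|grep -v shift
cat > w.py <<'E'
from h import *
import pickle
np.set_printoptions(precision=2,suppress=True)
from scipy.optimize import brentq
a=pickle.load(open('ab2.pkl','rb'))[0];O=np.array([496.,-161.3,40])
def W(d):
    f=d['f'];w=np.clip((f[...,2]-f[...,0])+2,0,15)[172:198,273:290];yy,xx=np.mgrid[172:198,273:290];return np.array([(w*xx).sum(),(w*yy).sum()])/w.sum()
def P(t): return proj(a,O+[0,62*np.cos(t)-32*np.sin(t),62*np.sin(t)+32*np.cos(t)])[0]
for n in '123456':
    d=pickle.load(open(f'm_{n}.pkl','rb'));k=W(d)-W(a)
    print(n,k,'tilt',round(brentq(lambda t:(P(t)-P(0)-k)[1],-.1,.5),3))
E
python3 w.py
```

```text
clock: 20.12
position: [495.8, -182.7, 147.1]
tcp_rot: [-2.224, -2.219, 0.0]
contact_force: [-1.2, 0.5, -3.0]
opening: 25.8
finger_force: 12.0
t 20.12 pos [ 495.8 -182.7  147.1] yhead -0.1 F [-1.2  0.5 -3. ] op 25.8 ff 12.0 tilt z [-0. -0. -1.]
mark 289.16384180790953 174.41619585687383 sum 88.50000000000001
[[ 0  0  0  0  0  0  0]
 [ 0  0  0  0  0  3  0]
 [ 0  0  0 17  0  2  0]
 [ 0  0  0 14  0  2  0]
 [ 0  0  8 17  1  3  0]
 [ 0  0  6  8  0  1  0]
 [ 0  0  0  0  0  0  0]
 [ 0  0  0  0  0  0  0]
 [ 0  0  0  0  0  0  0]] 289 175
cap [(array([276., 157.]), [275, 156, 3, 3, 5])]
1 [ 0.6  -1.79] tilt 0.095
2 [ 0.82 -2.77] tilt 0.147
3 [ 0.96 -3.34] tilt 0.177
4 [ 1.18 -4.38] tilt 0.232
5 [ 1.42 -5.37] tilt 0.285
6 [ 0.99 -3.  ] tilt 0.159
```

The wrist reads −3 N in z, so I'm pulling up slightly on the gauge. Pressing down a little will seat the notch on the stud.

```bash
python3 -m creep '0 0 0.015 0 20;0 0 0.015 0 20;0 0 0 0 20;0 0 0 0 20;0 0 0 0 20'; python3 -m creep '0 0 0.015 0 20;-0.01 0 0.01 0 20;0 0 0 0 20;0 0 0 0 20;0 0 0 0 20;0 0 0 0 20';python3 m.py 7|grep -v shift; sed -i "s/123456/67/" w.py; python3 w.py
```

```text
clock: 20.9
position: [496.0, -182.9, 146.9]
tcp_rot: [2.223, 2.218, 0.0]
contact_force: [-2.1, -0.5, 7.5]
opening: 25.8
finger_force: 12.0
clock: 21.65
position: [496.4, -183.7, 146.6]
tcp_rot: [2.222, 2.217, 0.0]
contact_force: [-3.9, -1.8, 13.8]
opening: 26.1
finger_force: 12.0
t 21.65 pos [ 496.4 -183.7  146.6] yhead -0.1 F [-3.9 -1.8 13.8] op 26.1 ff 12.0 tilt z [ 0. -0. -1.]
mark 289.05719557195573 174.50553505535055 sum 90.33333333333333
[[ 0  0  0  0  0  0  0]
 [ 0  0  0  0  0  3  0]
 [ 0  0  0 11  0  2  0]
 [ 0  0  7 13  0  3  0]
 [ 0  0 10 18  0  3  0]
 [ 0  0  6  7  1  0  0]
 [ 0  0  0  0  0  0  0]
 [ 0  0  0  0  0  0  0]
 [ 0  0  0  0  0  0  0]] 289 175
cap [(array([275.83, 157.17]), [275, 156, 3, 3, 6])]
6 [ 0.99 -3.  ] tilt 0.159
7 [ 0.97 -3.21] tilt 0.17
```

```bash
python3 -m creep '0.015 0 -0.01 0 20;0 0 0 0 20;0 0 0 0 20;0 0 0 0 20;0 0 0 0 20;0 0 0 0 20;0 0 0 0 20;0 0 0 0 20;0 0 0 0 20;0 0 0 0 20';python3 m.py 8|grep -v shift; sed -i "s/'67'/'678'/" w.py; python3 w.py
python3 -c "
import pickle,cv2
d=pickle.load(open('m_8.pkl','rb'));cv2.imwrite('pics/c8.png',cv2.resize(d['image'][140:205,262:312,::-1],(460,598),interpolation=cv2.INTER_CUBIC))"
```

```text
clock: 23.05
position: [496.3, -183.1, 146.6]
tcp_rot: [2.222, 2.217, 0.0]
contact_force: [-2.4, -1.2, 10.8]
opening: 25.9
finger_force: 12.0
t 23.05 pos [ 496.3 -183.1  146.6] yhead -0.1 F [-2.4 -1.2 10.8] op 25.9 ff 12.0 tilt z [ 0. -0. -1.]
mark 289.06055363321803 174.43944636678202 sum 96.33333333333334
[[ 0  0  0  0  0  0  0]
 [ 0  0  0  0  0  3  0]
 [ 0  0  0 13  0  2  0]
 [ 0  0  7 13  0  3  0]
 [ 0  0 10 18  1  2  0]
 [ 0  0  7  8  0  1  0]
 [ 0  0  0  0  0  0  0]
 [ 0  0  0  0  0  0  0]
 [ 0  0  0  0  0  0  0]] 289 175
cap [(array([275.8, 157. ]), [275, 156, 3, 3, 5])]
6 [ 0.99 -3.  ] tilt 0.159
7 [ 0.97 -3.21] tilt 0.17
8 [ 0.95 -3.06] tilt 0.162
```

View pics/c8.png

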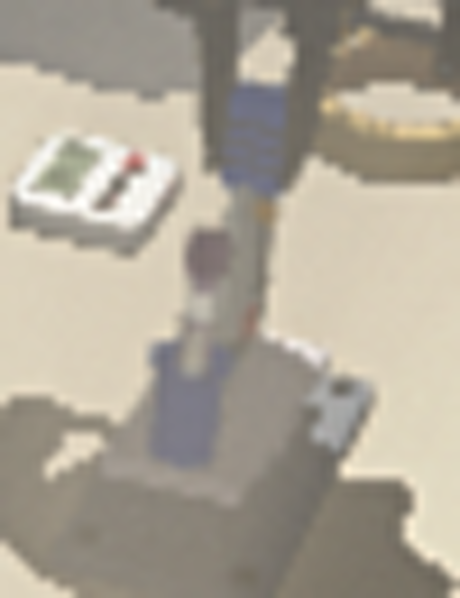

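The gauge is held tilted on the stud with the tube in the well at (205,260), the grip in the fingers at (257,135), and the red mark at (250,318). The notch is pressed down and everything is at rest, so I'm handing it in.

```bash
python3 -c "
from plant import manip
print(manip.finish_job())"
```

```text
the job is handed in; nothing more can be done
None
```

I handed the job in with the purple tube released in the well and the gauge held by its grip at a right tilt of about 0.165 rad, notch pressed on the stud; that matches my estimate of the mark (about 0.16 rad, roughly ±0.03), but I could not see the pointer clearly on the mark.

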